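# Clip a filter slide onto the light stage

## Task

Pick up the filter slide by its rib and clip it onto the light stage: use the slide's long edge to push the sprung curved arm back, lower the slide flat onto the stage in front of the fixed fence, with its two windows over the stage's two white windows, and ease it gently up against the fence before letting go, so that the arm is left holding it there. The fence can be clamped a few millimetres nearer or farther, so feel for it; do not knock or force the slide, and leave the pen and the dish where they lie.

Things in the scene. Friction and masses are not known exactly. Their poses are not given: they have to be found in the camera images.
- stage: the light stage: a fixed grey metal plate on the bench, 150 mm (its x) by 100 mm (its y), its flat top 12 mm above its underside; origin in the centre of its underside, z up. Two round white windows in its top at x = -24 and +24 mm, y = 2 mm. A fence, the fixed edge, runs along x on the +y side; the sprung curved arm, no higher than 12 mm above the top, lies on the -y side
- fence_zone (a point): point fixed to the stage at its x = 0, y = 18 mm, on its top. The face of the fence (a steel strip 132 mm long along x, 3.5 mm high, facing -y) is clamped up to 5 mm nearer or farther than this in y, so at y = 13 to 23 mm of the stage: not measured, to be felt. Its screw heads stand 10.5 mm above the top at x = -58 and +58 mm, behind the face
- clip_arm (a joint): angle of the curved steel arm, rad: 0 at rest (at its stop, nose nearest the fence), growing as the nose is drawn back from the fence, hard stop at 0.45. Upright pivot at the stage's x = -60, y = -22 mm. A spring drives the nose toward the fence: about 4 N at the nose at 0, 5.5 N at 0.25, 7 N at 0.45. With the slide clipped against the fence it reads about 0.1 to 0.3
- clip_nose (a point): nose of the arm: an upright white post of 5 mm radius, from 0.5 to 12 mm above the stage's top; this point is on its axis 5 mm above the top. At rest it is at the stage's x = 0, y = -7 mm: the gap from it to the fence is narrower than the slide, so the nose must be pushed back 7 to 17 mm, and a little more for room
- slide_mid (a point): the loose grey slide, 48 to 84 g, flat on the bench: frame 76 (its x) by 32 (its y) by 6 mm with two round windows at x = -24 and +24 mm and a middle rib to hold it by, 30 mm long (x), 10 mm thick (y), top 36 mm above the underside; same either way round. Point: its centre, 18 mm above its underside. Fingertips 16 mm or more above the underside pass over arm and fence
- pen_mid (a point): a loose pen, 145 mm long, 9 mm high, lying on the bench between slide and stage; middle of the pen
- dish: a loose small glass dish, 60 mm wide, 12 mm high; origin in the centre of its underside
Mind the look-alikes: they are no part of the job. Leave any blue or orange look-alike of the part that bears slide_mid alone.

How it is judged:
On the way, in this order (a step that is already met when the one before it is completed fails the run):
1. the held slide bears on the arm's nose and has drawn the arm back (value of joint clip_arm above 0.1 rad and contact force between slide and clip_arm above 1 N and contact force between the fingers and slide above 2 N), for 0.1 s.
2. still held, the slide lies flat on the stage and touches the fence (z of slide_mid in the frame of stage below 0.0325 m and contact force between slide and fence above 1.5 N and contact force between the fingers and slide above 2 N and angle between the x axis of slide_mid and the x axis of stage, either way round below 0.08 rad), for 0.15 s.
At the end, for the whole second after the job is handed in: the slide lies flat on the stage top (within 1.5 mm and 0.04 rad), at rest, parallel to the fence within 0.04 rad, its centre within 6 mm of the stage's middle along the fence, the arm's nose drawn back (above 0.06 rad) and pressing it against the fence with more than 1.5 N (z of slide_mid in the frame of stage between 0.028 and 0.0315 m and x of slide_mid in the frame of stage between -0.006 and 0.006 m and angle between the x axis of slide_mid and the x axis of stage, either way round below 0.04 rad and angle between slide_mid's own z axis and vertical below 0.04 rad and contact force between slide and fence above 1.5 N and contact force between slide and clip_arm above 1.5 N and value of joint clip_arm above 0.06 rad and linear speed of slide below 0.01 m/s); the robot touches nothing.
It fails at once if the slide is pressed or knocked against the fence with more than 15 N (contact force between slide and fence above 15 N).
It fails at once if the slide is pressed on the stage and its parts with more than 30 N (contact force between slide and stage above 30 N).
It fails at once if the pen or the dish is moved by more than 20 mm (distance of any of pen_mid, dish from where it was at the start of the episode above 0.02 m).
It also fails if it takes over 51 s, if anything falls off the work surface, if the arm or the gripper's body presses on something with over 40 N, if the wrist force passes 120 N, or if a joint passes its speed limit or range.

## Robot

A 6-joint arm with a two-finger parallel gripper is mounted at the origin on a cart in front of the work surface, level with it; the furniture and walls round the work are solid. World frame = base frame: x ahead of the robot, y to its left, z up, the work surface at z = 0. Lengths are in m, angles in rad, forces in N, time in s.
With the tool pointing down it reaches from about 0.3 to 0.875 m from the base axis. Payload 6.4 kg.
Tool frame: the origin (TCP) lies midway between the tips of the shut fingers; the grasp point (between the pads) lies 19 mm behind it; z points along the fingers, y is the line along which they close (so a half turn about z gives the same grasp; the last joint's range is limited). The gripper opens to 85 mm and grips with 20 to 120 N. Pads are 22 mm wide; open, the fingers measure 114 mm over their backs; the gripper's body (76 mm by 85 mm) begins 54 mm behind the grasp point. The pads swing forward as they close: fully open they stand 13 mm farther back than shut.
Start: joints at [1.11, 0.181, 1.607, -0, 1.354, -0.206], TCP at [0.145, 0.556, 0.231] pointing down, gripper open.
Joint ranges: [-2.99, 2.99], [-0.89, 2.07], [0.3, 2.58], [-1.14, 4.28], [0, 2.63], [-3.12, 3.12]. Speed limits (rad/s): [2.57, 2.57, 3.01, 3.14, 3.14, 3.14].

## Interface

Orientations are given as a rotation vector (axis times angle).
In Python, from plant import r, snapshot, camera_params gives the robot as it stands. The module is installed in compiled form; this text tells all that it offers.
- The arm moves only by the tool move_arm, never from a script. Its argument "deltas" is one flat list of numbers, 4 for each row, row after row: the shift along the tool's x, y, z in cm, then the turn about the tool's z in rad. In form: [x, y, z, turn, x, y, z, turn, ...]. A call has 1 to 8 rows; each row shifts and turns the commanded pose from where the row before left it, along the tool's axes as they then stand; what a row does not reach is not made up. A row lasts 1/8 s, in which the tool goes at most 62.5 mm and 10.7 degrees, less where a joint would pass 70% of its speed; a pose out of reach is approached as far as the arm can. A call with a gripper value outside its range is refused whole. "grip" is the finger opening in cm, from 0 to 8.54, set as the call begins (left out, the last holds). The fingers move at their own pace and stop on an object; the grip force is fixed at half the most. Time passes only in rows, so rows that do not move let the fingers close. It gives the time, the measured TCP pose, the force, the opening and the grip force at its end, in the units of the state.
- r.sense(): the state, without advancing time (a new reading comes with each control period).
- snapshot(name): name is "scene" or "top" or "wrist"; returns the picture (400x640x3 uint8, red, green, blue); there is no depth.
- camera_params(name): a dict with "intrinsics" (3x3 intrinsics, pixels), "R" (3x3) and "t" (3): a world point X has camera coordinates R X + t. Camera axes: x right, y down, z forward; pixel columns grow to the right and rows downward; lengths in m; the calibration is good to about 2 mm. The wrist camera is an equidistant fisheye: a pixel r from the principal point sees the ray r / f radians off the axis. A picture is of the moment at which its call begins: read the wrist's pose just before it. camera_params takes no time and is no camera call; for the wrist camera it gives the pose at the moment of the call.
- r.job_done(): hands the job in; it is judged then, once.
The state is a dict: "time_s": time; "joint_positions": joint angles; "qd": joint speeds; "tau": joint torques, N m; "tool_pos": TCP position; "tcp_rot": TCP orientation; "force": force on the tool from outside, world axes, zero at the start; "moment": the same for the moment, N m; "grip_width": opening from 0.0 (shut) to 1.0 (fully open); "finger_force": force on a finger pad.
Only numpy, scipy, OpenCV 4.12 (cv2) and the standard library are available. Lean on these libraries where they do the work, as an engineer would, in place of code of your own. Each camera call takes 0.05 s, during which the arm holds its last target. There are 200 camera calls.

## Working session

There is one attempt and no reset: what is moved stays moved. The work goes in short steps, Python scripts to look and compute and a tool call to move; the robot and the scene stay as the last step left them, time stands still between calls to the robot, and variables do not carry over. Pictures are saved under pics/ and viewed, at most 10 in all, crops included, and the job is handed in when it is done.

Besides the shell and the picture viewer there is one more tool, called after "Call:" as a command line: name --argument value ..., lists and objects as JSON in quotes. move_arm: Moves the arm, as the interface text tells. Its arguments: {"type":"object","properties":{"deltas":{"type":"array","items":{"type":"number"}},"grip":{"type":"number"}},"required":["deltas"]}

```bash
mkdir -p pics
python3 - <<'E'
from plant import r,snapshot,camera_params
import cv2,numpy as np
for n in("top","scene"):
    im=snapshot(n);cv2.imwrite(f"pics/{n}0.png",im[:,:,::-1]);p=camera_params(n);print(n,p)
s=r.sense();print(s)
E
```

```text
top {'intrinsics': array([[518.63956788,   0.        , 331.99392321],
       [  0.        , 518.63956788, 199.0088319 ],
       [  0.        ,   0.        ,   1.        ]]), 'R': array([[ 0.05008657, -0.99873728,  0.00389614],
       [-0.97595499, -0.0497719 , -0.21221359],
       [ 0.21213954,  0.0068266 , -0.97721554]]), 't': array([0.16433906, 0.58900114, 0.8955256 ])}
scene {'intrinsics': array([[443.68815634,   0.        , 316.8860603 ],
       [  0.        , 443.68815634, 195.05344724],
       [  0.        ,   0.        ,   1.        ]]), 'R': array([[ 0.75768484, -0.65231967, -0.01981751],
       [-0.45717954, -0.50886532, -0.72941275],
       [ 0.46572584,  0.56172514, -0.68378675]]), 't': array([-0.30983304,  0.39117999,  0.68742336])}
{'time_s': 0.1, 'joint_positions': array([ 1.10972258e+00,  1.81478590e-01,  1.60792836e+00, -2.62265125e-05,
        1.35379507e+00, -2.06255304e-01]), 'qd': array([ 8.72587414e-04, -1.27628115e-03, -2.21299406e-03, -6.29831187e-05,
        9.63068688e-04,  6.81860552e-04]), 'tau': array([ 5.07980658e-04, -4.45875978e+01, -3.52237058e+01, -1.01650289e-04,
        4.23746722e-03,  5.85484327e-05]), 'tool_pos': array([0.14467563, 0.55597707, 0.23045775]), 'tcp_rot': array([-3.99112983e-01, -3.11562963e+00,  2.40135488e-03]), 'force': array([-0.08321278, -0.11406685, -0.46033834]), 'moment': array([ 0.01767763, -0.02470895, -0.01273622]), 'finger_force': 0.0, 'grip_width': 0.9981494115042965}
```

View pics/top0.png

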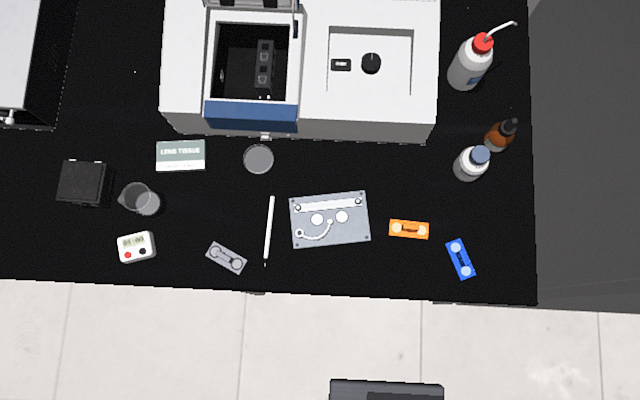

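View pics/scene0.png

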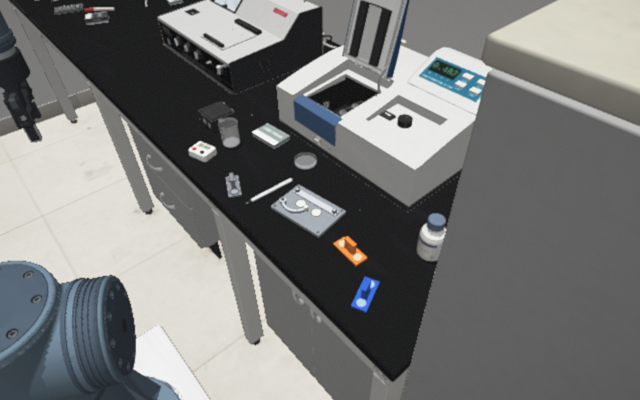

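The top view shows the grey slide near (227,258), the pen at (269,230), the dish at (258,159), and the stage at (330,219) with its fence on the upper side. The orange and blue look-alikes are to the right. Next I'll enlarge the work area and measure.

```bash
cat > h.py <<'E'
import numpy as np,cv2
from plant import r,snapshot,camera_params
def ray(p,uv,z):
    """pinhole pixel -> world point on plane z"""
    R,t,K=p["R"],p["t"],p["intrinsics"]
    d=R.T@np.linalg.solve(K,[uv[0],uv[1],1.]);c=-R.T@t
    return c+d*(z-c[2])/d[2]
def fray(p,uv,z):
    """fisheye pixel -> world point on plane z"""
    R,t,K=p["R"],p["t"],p["intrinsics"]
    v=np.array([(uv[0]-K[0,2])/K[0,0],(uv[1]-K[1,2])/K[1,1]]);a=np.linalg.norm(v)
    d=R.T@np.r_[v/max(a,1e-9)*np.sin(a),np.cos(a)];c=-R.T@t
    return c+d*(z-c[2])/d[2]
E
python3 - <<'E'
from h import *
im=cv2.imread("pics/top0.png");p=camera_params("top")
cv2.imwrite("pics/c1.png",cv2.resize(im[180:285,195:385],None,fx=4,fy=4,interpolation=cv2.INTER_CUBIC))
g=cv2.cvtColor(im,cv2.COLOR_BGR2GRAY)
def blobs(x0,y0,x1,y1,th,z):
    m=(g[y0:y1,x0:x1]>th).astype(np.uint8)
    for c in cv2.findContours(m,cv2.RETR_EXTERNAL,2)[0]:
        if cv2.contourArea(c)<15: continue
        q=cv2.minAreaRect(c);b=cv2.boxPoints(q)+[x0,y0]
        print(th,np.round(np.array(q[0])+[x0,y0],1),[np.round(ray(p,u,z)[:2],4) for u in list(b)+[b.mean(0)]])
print("slide");blobs(198,235,255,280,60,.006)
print("pen");blobs(258,190,282,268,90,.005)
print("stage");blobs(284,184,378,255,60,.012)
print("white");blobs(284,184,378,255,215,.012)
E
```

```text
slide
60 [225.6 257.5] [array([0.4698, 0.4339]), array([0.5004, 0.4199]), array([0.4656, 0.3496]), array([0.4355, 0.3639]), array([0.4677, 0.3917])]
pen
90 [268.6 226.6] [array([0.4707, 0.3213]), array([0.5949, 0.3169]), array([0.5942, 0.3069]), array([0.4701, 0.3116]), array([0.5316, 0.3142])]
stage
60 [329.1 219. ] [array([0.5895, 0.2815]), array([0.6141, 0.1299]), array([0.5135, 0.1157]), array([0.4899, 0.2642]), array([0.5512, 0.1979])]
white
215 [314.7 231. ] [array([0.5277, 0.265 ]), array([0.5535, 0.1935]), array([0.5253, 0.1836]), array([0.4998, 0.2547]), array([0.5265, 0.2243])]
215 [316.5 219. ] [array([0.5593, 0.2333]), array([0.5603, 0.2121]), array([0.5408, 0.211 ]), array([0.5397, 0.2322]), array([0.55  , 0.2221])]
215 [341.5 216. ] [array([0.5676, 0.1853]), array([0.5687, 0.164 ]), array([0.5491, 0.1631]), array([0.548 , 0.1843]), array([0.5583, 0.1742])]
215 [327.7 204.4] [array([0.5796, 0.2576]), array([0.5972, 0.1491]), array([0.5802, 0.1466]), array([0.5628, 0.2547]), array([0.5799, 0.2021])]
```

View pics/c1.png

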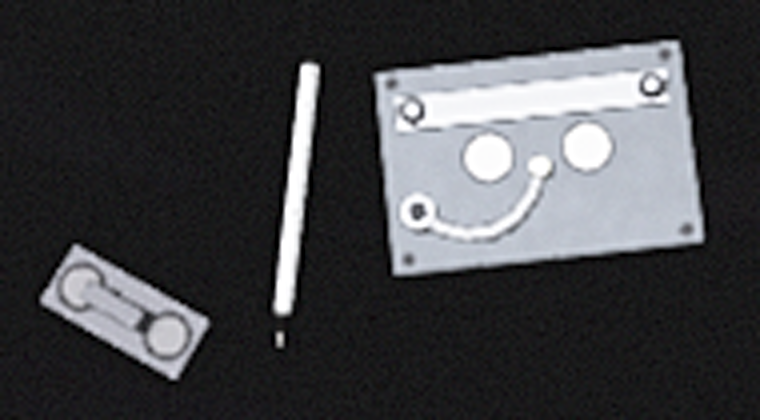

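The close-up shows the windows, the clip nose (540,165) between them, and the fence above. Stage x runs to the image right. The estimates are stage origin about (0.552, 0.198) at yaw −1.405, and slide (0.468, 0.392) at yaw 1.111. I'll turn the tool first, then translate above the slide.

Call:
move_arm --deltas '[0, 0, 0, 0.18, 0, 0, 0, 0.18, 0, 0, 0, 0.18, 0, 0, 0, 0.18, 0, 0, 0, 0.18, 0, 0, 0, 0.18, 0, 0, 0, 0.18, 0, 0, 0, 0.18]' --grip 5

```text
time_s: 1.1
tool_pos: [0.1448, 0.5562, 0.2307]
tcp_rot: [2.361, 2.072, -0.002]
force: [-0.2, -0.0, -0.7]
grip_width: 0.588
finger_force: 0.0
```

Call:
move_arm --deltas '[0, 0, 0, 0.18, 0, 0, 0, 0.156, 0, 0, 0, 0]'

```text
time_s: 1.48
tool_pos: [0.1448, 0.5562, 0.2308]
tcp_rot: [2.668, 1.658, -0.001]
force: [-0.1, -0.1, 0.4]
grip_width: 0.588
finger_force: 0.0
```

```bash
cat >> h.py <<'E'
from scipy.spatial.transform import Rotation as Ro
def togo(xyz,yaw):
    s=r.sense();R=Ro.from_rotvec(s["tcp_rot"]).as_matrix();d=R.T@(np.array(xyz)-s["tool_pos"])*100
    psi=np.arctan2(R[1,0],R[0,0]);dy=-(yaw-psi+np.pi)%(2*np.pi)
    dt=-((yaw-psi+np.pi)%(2*np.pi)-np.pi)
    print("t",s["time_s"],"pos",s["tool_pos"].round(4),"yaw",psi.round(4),"tilt",R[:2,2].round(4),"F",s["force"].round(2),"togo cm",d.round(3),"turn",round(dt,4))
E
python3 -c "
from h import *
togo([.468,.392,.15],1.111)"
```

```text
t 1.475 pos [0.1448 0.5562 0.2308] yaw 1.1122 tilt [-0.0004 -0.0008] F [-0.15 -0.13  0.4 ] togo cm [-0.408 36.252  8.083] turn 0.0012
```

Call:
move_arm --deltas '[0, 4.5, 1, 0, 0, 4.5, 1, 0, 0, 4.5, 1, 0, 0, 4.5, 1, 0, 0, 4.5, 1, 0, 0, 4.5, 1, 0, -0.2, 4.5, 1, 0, -0.2, 4.7, 1, 0]'

```text
time_s: 2.48
tool_pos: [0.4685, 0.3913, 0.1507]
tcp_rot: [-2.666, -1.662, 0.001]
force: [-0.3, 0.4, 0.2]
grip_width: 0.586
finger_force: 0.0
```

Call:
move_arm --deltas '[0, 0, 0, 0, 0, 0, 0, 0]'

```text
time_s: 2.72
tool_pos: [0.4671, 0.3921, 0.151]
tcp_rot: [-2.668, -1.658, 0.002]
force: [-0.2, 0.8, 0.2]
grip_width: 0.582
finger_force: 0.0
```

Run:
```python
from h import *
togo([.468,.392,.15],1.111)
p=camera_params("wrist");im=snapshot("wrist")[:,:,::-1].copy();cv2.imwrite("pics/w1.png",im)
np.save("w1.npy",p,allow_pickle=True);print(p)
```

```text
t 2.725 pos [0.4671 0.3921 0.151 ] yaw 1.1122 tilt [-0.0011 -0.0002] F [-0.24  0.78  0.18] togo cm [0.034 0.085 0.095] turn 0.0012
{'intrinsics': array([[309.70691629,   0.        , 320.4241106 ],
       [  0.        , 309.70691629, 198.90231479],
       [  0.        ,   0.        ,   1.        ]]), 'R': array([[ 0.89648048, -0.44307975, -0.0017534 ],
       [-0.42243143, -0.85588353,  0.29835395],
       [-0.1336953 , -0.2667278 , -0.95445369]]), 't': array([-0.24494074,  0.51675511,  0.47017336])}
```

View pics/w1.png

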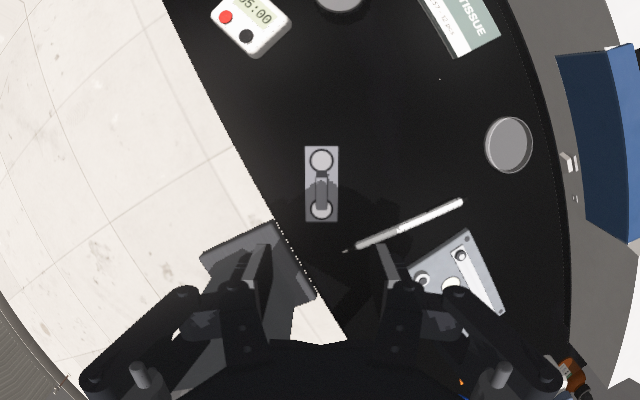

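The wrist view shows the slide centred at about (321,184), with windows at (321,160) and (321,209). The fingers sit either side of it and the pen is clear to the right. Converting the window and frame pixels.

Run:
```python
from h import *
p=np.load("w1.npy",allow_pickle=True).item();im=cv2.imread("pics/w1.png")
g=cv2.cvtColor(im,cv2.COLOR_BGR2GRAY)[135:235,292:352]
m=(g>95).astype(np.uint8)
c=max(cv2.findContours(m,cv2.RETR_EXTERNAL,2)[0],key=cv2.contourArea)
b=cv2.boxPoints(cv2.minAreaRect(c))+[292,135];print(b.round(1))
w=np.array([fray(p,u,.006)[:2] for u in b]);print(w.round(4),w.mean(0))
for i in(0,1):
  e=w[i+1]-w[i];print(np.linalg.norm(e),np.arctan2(e[1],e[0]))
A=fray(p,(321,160),.006);B=fray(p,(321,209),.006);print(A,B,(A+B)/2,np.linalg.norm(A-B),np.arctan2(*(A-B)[[1,0]]))
```

```text
[[305. 146.]
 [337. 146.]
 [337. 220.]
 [305. 220.]]
[[0.4704 0.4315]
 [0.4972 0.4182]
 [0.4654 0.3515]
 [0.4368 0.3657]] [0.46746317 0.3917221 ]
0.029914656609222316 -0.45858543574328225
0.0738906870890289 -2.0155463049508535
[0.47788734 0.41284326 0.006     ] [0.45626562 0.36904102 0.006     ] [0.46707648 0.39094214 0.006     ] 0.048848085982763426 1.112264800329152
```

Call:
move_arm --deltas '[0, 0.05, 3, 0, 0, 0, 3, 0, 0, 0, 3, 0, 0, 0, 2, 0, 0, 0, 1.5, 0, 0, 0, 0.9, 0, 0, 0, 0, 0]'

```text
time_s: 3.65
tool_pos: [0.4678, 0.392, 0.0171]
tcp_rot: [-2.669, -1.657, 0.001]
force: [0.3, 0.0, -0.6]
grip_width: 0.584
finger_force: 0.0
```

Call:
move_arm --deltas '[0, 0, 0, 0, 0, 0, 0, 0, 0, 0, 0, 0, 0, 0, 0, 0, 0, 0, 0, 0]' --grip 0

```text
time_s: 4.28
tool_pos: [0.4686, 0.3923, 0.0182]
tcp_rot: [2.669, 1.656, 0.002]
force: [-0.2, -0.1, 6.9]
grip_width: 0.103
finger_force: 59.4
```

Run:
```python
from h import *
togo([.468,.392,.07],1.736);print(r.sense()["grip_width"]*85.4)
```

```text
t 4.275 pos [0.4686 0.3923 0.0182] yaw 1.1108 tilt [0.0014 0.0007] F [-0.17 -0.14  6.87] togo cm [-0.044 -0.039 -5.183] turn -0.6252
8.756937032493298
```

Call:
move_arm --deltas '[0, 0, -1, 0, 0, 0, -2, 0, 0, 0, -2, -0.125, 0, 0, -2, -0.125, 0, 0, 0, -0.125, 0, 0, 0, -0.125, 0, 0, 0, -0.125, 0, 0, 0, 0]'

```text
time_s: 5.28
tool_pos: [0.4682, 0.3921, 0.0885]
tcp_rot: [2.032, 2.396, 0.002]
force: [-0.1, 0.3, -0.5]
grip_width: 0.101
finger_force: 58.7
```

Run:
```python
from h import *
yh=np.array([.986,.165]);o=np.array([.552,.198])
togo([*(o+.02*yh),.088],1.7366);print(r.sense()["grip_width"]*85.4)
```

```text
t 5.275 pos [0.4682 0.3921 0.0885] yaw 1.7348 tilt [0.001  0.0005] F [-0.14  0.32 -0.54] togo cm [-20.515   7.096   0.048] turn -0.0018
8.658722957063148
```

Call:
move_arm --deltas '[-1.5, 0.5, 0, 0, -3, 1, 0, 0, -3.5, 1.2, 0, 0, -3.5, 1.2, 0, 0, -3.5, 1.2, 0, 0, -3, 1, 0, 0, -2, 0.7, 0, 0, -0.5, 0.3, 0, 0]'

```text
time_s: 6.28
tool_pos: [0.5723, 0.2, 0.0874]
tcp_rot: [2.034, 2.394, 0.0]
force: [0.3, -0.4, -0.6]
grip_width: 0.098
finger_force: 58.6
```

Call:
move_arm --deltas '[0, 0, 0, 0, 0, 0, 0, 0]'

```text
time_s: 6.52
tool_pos: [0.5711, 0.2023, 0.0872]
tcp_rot: [-2.029, -2.398, 0.0]
force: [0.3, -0.3, -0.3]
grip_width: 0.101
finger_force: 58.6
```

Run:
```python
from h import *
yh=np.array([.986,.165]);o=np.array([.552,.198])
togo([*(o+.02*yh),.088],1.7366)
p=camera_params("wrist");im=snapshot("wrist")[:,:,::-1].copy();np.save("w2.npy",p,allow_pickle=True);cv2.imwrite("pics/w2.png",im)
im=snapshot("top")[:,:,::-1].copy();cv2.imwrite("pics/top2.png",im)
```

```text
t 6.525 pos [0.5711 0.2023 0.0872] yaw 1.7367 tilt [-0.0005  0.0002] F [ 0.28 -0.27 -0.28] togo cm [-0.11   0.048 -0.083] turn 0.0001
```

View pics/w2.png

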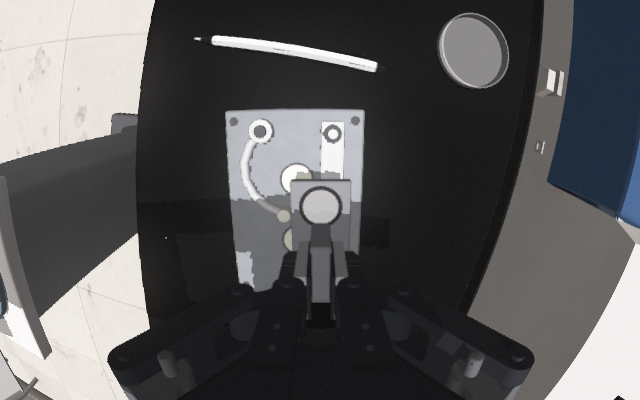

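The wrist view shows the held slide with its far edge at (290–351,181) and a window at (320,206). The stage's far corners are (226,111) and (365,110), the pivot is (260,131) and the nose is (284,216). I'll check slide and stage in the same view.

Run:
```python
from h import *
p=np.load("w2.npy",allow_pickle=True).item()
zt=.0872-.018+.006
yaw=-1.405;X=np.array([np.cos(yaw),np.sin(yaw)]);Y=np.array([-X[1],X[0]]);o=np.array([.552,.198])
for n,u,z in[("corner L",(226,111),.012),("corner R",(365,110),.012),("pivot",(260,131),.022),("screw",(333,133),.0225),("nose",(284,216),.024),("win",(296,179),.012),("slide c1",(290,181),zt),("slide c2",(351,180),zt),("slide win",(320,206),zt)]:
    w=fray(p,u,z)[:2]; print(n,w.round(4),"stage mm",((w-o)@X*1000).round(1),((w-o)@Y*1000).round(1))
w=np.array([.5711,.2023]);print("tcp",(w-o)@X*1000,(w-o)@Y*1000)
# slide edges seen from the finger camera: stage edge yaw
a,b=fray(p,(226,111),.012),fray(p,(365,110),.012);print(np.arctan2(*(b-a)[[1,0]])-np.pi/2)
```

```text
corner L [0.4916 0.2631] stage mm -74.1 -48.8
corner R [0.5894 0.2786] stage mm -73.3 50.2
pivot [0.5205 0.253 ] stage mm -59.4 -22.0
screw [0.5695 0.2593] stage mm -57.5 27.4
nose [0.5452 0.1959] stage mm 1.0 -7.1
win [0.5493 0.2211] stage mm -23.2 1.2
slide c1 [0.549  0.2355] stage mm -37.5 3.2
slide c2 [0.5801 0.2412] stage mm -38.0 34.8
slide win [0.5666 0.2246] stage mm -23.8 18.8
tcp -1.0888133567476317 19.547748859502164
-1.4135864625940775
```

Call:
move_arm --deltas '[-0.05, 0, 1, 0, 0, 0, 1.5, 0, 0, 0, 1.2, 0, 0, 0, 0.8, 0, 0, 0, 0.4, 0, 0, 0, 0.25, 0, 0, 0, 0, 0, 0, 0, 0, 0]'

```text
time_s: 7.62
tool_pos: [0.5721, 0.2009, 0.0362]
tcp_rot: [2.03, 2.397, 0.001]
force: [-0.6, 0.1, -0.6]
grip_width: 0.098
finger_force: 58.7
```

```bash
cat >> h.py <<'E'
def st():
    s=r.sense();yaw=-1.405;X=np.array([np.cos(yaw),np.sin(yaw)]);Y=np.array([-X[1],X[0]]);o=np.array([.552,.198])
    w=s["tool_pos"][:2]-o;R=Ro.from_rotvec(s["tcp_rot"]).as_matrix();f=s["force"]
    print("t",s["time_s"],"stage x,y,z",(w@X*1e3).round(2),(w@Y*1e3).round(2),(s["tool_pos"][2]*1e3).round(2),"yaw",np.arctan2(R[1,0],R[0,0]).round(4),"F xyz",(f[:2]@X).round(2),(f[:2]@Y).round(2),f[2].round(2),"tool y.Y",(R[:2,1]@Y).round(3),"grip",s["grip_width"].round(3),s["moment"].round(3))
E
python3 -c "
from h import *
st()"
```

```text
Traceback (most recent call last):
  File "h.py", line 23, in st
    print("t",s["time_s"],"stage x,y,z",(w@X*1e3).round(2),(w@Y*1e3).round(2),(s["tool_pos"][2]*1e3).round(2),"yaw",np.arctan2(R[1,0],R[0,0]).round(4),"F xyz",(f[:2]@X).round(2),(f[:2]@Y).round(2),f[2].round(2),"tool y.Y",(R[:2,1]@Y).round(3),"grip",s["grip_width"].round(3),s["moment"].round(3))
                                                                                                                                                                                                                                                          ^^^^^^^^^^^^^^^^^^^^^
AttributeError: 'float' object has no attribute 'round'
```

Call:
move_arm --deltas '[0, -0.3, 0, 0, 0, -0.3, 0, 0, 0, -0.3, 0, 0, 0, -0.3, 0, 0, 0, -0.3, 0, 0, 0, 0, 0, 0]'

```text
time_s: 8.38
tool_pos: [0.5588, 0.198, 0.0369]
tcp_rot: [2.029, 2.394, 0.004]
force: [5.2, -2.0, -0.5]
grip_width: 0.103
finger_force: 58.8
```

```bash
sed -i 's/s\["grip_width"\].round(3),s/s["grip_width"],s/' h.py
python3 -c "
from h import *
st()"
```

```text
t 8.375 stage x,y,z 1.09 6.72 36.87 yaw 1.7357 F xyz 2.88 4.83 -0.54 tool y.Y 1.0 grip 0.10282815358335144 [-0.238 -0.993  0.054]
```

Call:
move_arm --deltas '[0, -0.3, 0, 0, 0, -0.3, 0, 0, 0, -0.3, 0, 0, 0, -0.3, 0, 0, 0, -0.15, 0, 0, 0, 0, 0, 0, 0, 0, 0, 0]'

```text
time_s: 9.25
tool_pos: [0.5461, 0.1958, 0.0371]
tcp_rot: [2.028, 2.394, 0.005]
force: [6.8, -2.0, -1.4]
grip_width: 0.096
finger_force: 58.7
```

Run:
```python
from h import *
st()
cv2.imwrite("pics/s3.png",cv2.resize(snapshot("scene")[160:250,250:370,::-1],None,fx=5,fy=5,interpolation=2))
```

```text
t 9.25 stage x,y,z 1.23 -6.18 37.06 yaw 1.7358 F xyz 3.12 6.32 -1.36 tool y.Y 1.0 grip 0.09591487923545977 [-0.401 -1.188  0.041]
```

View pics/s3.png

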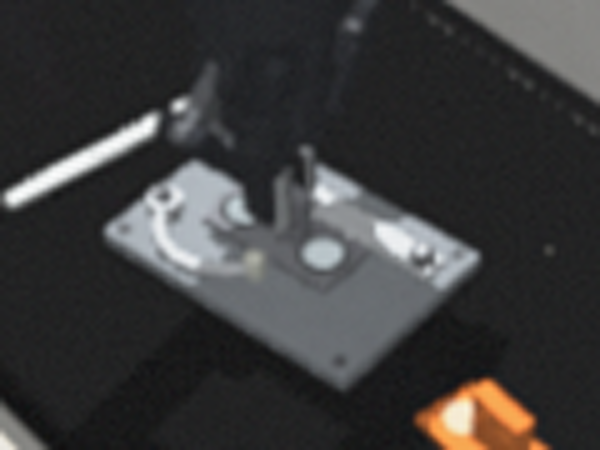

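The scene crop shows the nose at (255,262) pushed back by the slide's long edge, with the slide in front of the fence. Lowering now.

Call:
move_arm --deltas '[0, 0, 0.15, 0, 0, 0, 0.15, 0, 0, 0, 0.15, 0, 0, 0, 0.1, 0, 0, 0, 0.05, 0, 0, 0, 0, 0, 0, 0, 0, 0]'

```text
time_s: 10.18
tool_pos: [0.5466, 0.1964, 0.0316]
tcp_rot: [2.028, 2.393, 0.007]
force: [5.3, 0.9, 1.7]
grip_width: 0.098
finger_force: 59.2
```

```bash
python3 -c "
from h import *
st()"
```

```text
t 10.175 stage x,y,z 0.7 -5.6 31.63 yaw 1.7356 F xyz 0.01 5.38 1.72 tool y.Y 1.0 grip 0.09786418700085495 [ 0.029 -1.076 -0.007]
```

Call:
move_arm --deltas '[0, 0, 0.05, 0, 0, 0, 0, 0]'

```text
time_s: 10.42
tool_pos: [0.5466, 0.1964, 0.0312]
tcp_rot: [2.028, 2.393, 0.008]
force: [6.7, 0.4, 1.7]
grip_width: 0.098
finger_force: 59.2
```

Call:
move_arm --deltas '[0, 0, 0.05, 0, 0, 0, 0, 0]'

```text
time_s: 10.68
tool_pos: [0.5466, 0.1964, 0.0306]
tcp_rot: [2.028, 2.393, 0.008]
force: [5.9, 1.2, 1.8]
grip_width: 0.101
finger_force: 59.2
```

Call:
move_arm --deltas '[0, 0, 0.04, 0, 0, 0, 0, 0]'

```text
time_s: 10.92
tool_pos: [0.5467, 0.1965, 0.0303]
tcp_rot: [2.028, 2.393, 0.008]
force: [5.8, 0.7, 1.7]
grip_width: 0.099
finger_force: 59.3
```

```bash
python3 -c "
from h import *
st()"
```

```text
t 10.925 stage x,y,z 0.64 -5.52 30.31 yaw 1.7356 F xyz 0.23 5.87 1.75 tool y.Y 1.0 grip 0.09875170800032962 [ 0.115 -1.064  0.072]
```

Call:
move_arm --deltas '[0, 0, 0.04, 0, 0, 0, 0, 0]'

```text
time_s: 11.18
tool_pos: [0.5467, 0.1964, 0.0302]
tcp_rot: [2.028, 2.393, 0.008]
force: [4.5, -0.4, 4.2]
grip_width: 0.1
finger_force: 59.6
```

Call:
move_arm --deltas '[0, 0, 0.04, 0, 0, 0, 0, 0]'

```text
time_s: 11.42
tool_pos: [0.5468, 0.1964, 0.0302]
tcp_rot: [2.028, 2.393, 0.008]
force: [4.1, 0.2, 7.8]
grip_width: 0.102
finger_force: 60.0
```

Call:
move_arm --deltas '[0, 0, 0.04, 0, 0, 0, 0, 0]'

```text
time_s: 11.68
tool_pos: [0.5468, 0.1964, 0.0302]
tcp_rot: [2.028, 2.393, 0.008]
force: [2.2, -0.6, 11.4]
grip_width: 0.102
finger_force: 60.5
```

```bash
python3 -c "
from h import *
st()"
```

```text
t 11.675 stage x,y,z 0.68 -5.34 30.17 yaw 1.7357 F xyz 1.0 2.04 11.41 tool y.Y 1.0 grip 0.10185246080885511 [-0.023 -0.353 -0.001]
```

Call:
move_arm --deltas '[0, 0, -0.06, 0, 0, 0.05, 0, 0, 0, 0.05, 0, 0, 0, 0.05, 0, 0, 0, 0, 0, 0]'

```text
time_s: 12.3
tool_pos: [0.547, 0.1965, 0.0301]
tcp_rot: [2.029, 2.395, 0.004]
force: [0.7, -0.6, 12.3]
grip_width: 0.1
finger_force: 60.5
```

```bash
python3 -c "
from h import *
st()"
```

```text
t 12.3 stage x,y,z 0.65 -5.18 30.14 yaw 1.7358 F xyz 0.72 0.6 12.28 tool y.Y 1.0 grip 0.10024867968610353 [-0.179  0.001  0.014]
```

Call:
move_arm --deltas '[0, 0, -0.05, 0, 0, 0, 0, 0, 0, 0, 0, 0]'

```text
time_s: 12.68
tool_pos: [0.5475, 0.1966, 0.0302]
tcp_rot: [2.029, 2.394, 0.006]
force: [4.3, -1.5, 7.7]
grip_width: 0.099
finger_force: 59.9
```

```bash
python3 -c "
from h import *
st()"
```

```text
t 12.675 stage x,y,z 0.62 -4.7 30.21 yaw 1.7357 F xyz 2.19 3.96 7.67 tool y.Y 1.0 grip 0.09919185165975158 [-0.015 -0.644  0.036]
```

Call:
move_arm --deltas '[0, 0, -0.04, 0, 0, 0, 0, 0, 0, 0, 0, 0]'

```text
time_s: 13.05
tool_pos: [0.5474, 0.1966, 0.0302]
tcp_rot: [2.029, 2.394, 0.006]
force: [5.1, 0.4, 4.6]
grip_width: 0.098
finger_force: 59.5
```

Call:
move_arm --deltas '[0, 0.05, 0, 0, 0, 0, 0, 0]'

```text
time_s: 13.3
tool_pos: [0.5474, 0.1966, 0.0301]
tcp_rot: [2.029, 2.395, 0.004]
force: [4.6, -0.2, 6.2]
grip_width: 0.097
finger_force: 59.8
```

Call:
move_arm --deltas '[0, 0.05, 0, 0, 0, 0, 0, 0]'

```text
time_s: 13.55
tool_pos: [0.5476, 0.1967, 0.0302]
tcp_rot: [2.029, 2.395, 0.003]
force: [2.7, -1.1, 7.4]
grip_width: 0.097
finger_force: 59.9
```

```bash
python3 -c "
from h import *
st()"
```

```text
t 13.55 stage x,y,z 0.6 -4.52 30.16 yaw 1.7358 F xyz 1.5 2.51 7.41 tool y.Y 1.0 grip 0.0973812879804472 [-0.034 -0.443  0.044]
```

Call:
move_arm --deltas '[0, 0, -0.05, 0, 0, 0, 0, 0]'

```text
time_s: 13.8
tool_pos: [0.5477, 0.1967, 0.0302]
tcp_rot: [2.029, 2.395, 0.004]
force: [6.5, -0.1, 4.9]
grip_width: 0.095
finger_force: 59.4
```

Call:
move_arm --deltas '[0, 0, -0.04, 0, 0, 0, 0, 0]'

```text
time_s: 14.05
tool_pos: [0.5476, 0.1967, 0.0303]
tcp_rot: [2.029, 2.395, 0.004]
force: [6.0, -0.2, 2.1]
grip_width: 0.097
finger_force: 59.0
```

```bash
python3 -c "
from h import *
st()"
```

```text
t 14.05 stage x,y,z 0.57 -4.6 30.26 yaw 1.7357 F xyz 1.23 5.93 2.05 tool y.Y 1.0 grip 0.09702443807658764 [ 0.047 -1.101  0.051]
```

Call:
move_arm --deltas '[0, 0.1, 0, 0, 0, 0, 0, 0]'

```text
time_s: 14.3
tool_pos: [0.5485, 0.1968, 0.0303]
tcp_rot: [2.03, 2.395, 0.003]
force: [5.9, 1.0, 2.5]
grip_width: 0.101
finger_force: 59.2
```

Call:
move_arm --deltas '[0, 0.1, 0, 0, 0, 0, 0, 0]'

```text
time_s: 14.55
tool_pos: [0.5492, 0.197, 0.0302]
tcp_rot: [2.03, 2.396, 0.003]
force: [6.3, -0.2, 3.0]
grip_width: 0.099
finger_force: 59.3
```

```bash
python3 -c "
from h import *
st()"
```

```text
t 14.55 stage x,y,z 0.55 -2.92 30.19 yaw 1.7357 F xyz 1.23 6.17 3.0 tool y.Y 1.0 grip 0.09945778673020818 [ 0.01  -0.993  0.011]
```

Call:
move_arm --deltas '[0, 0.08, -0.01, 0, 0, 0, 0, 0]'

```text
time_s: 14.8
tool_pos: [0.5496, 0.1971, 0.0302]
tcp_rot: [2.03, 2.396, 0.002]
force: [5.3, -0.7, 3.3]
grip_width: 0.099
finger_force: 59.4
```

Call:
move_arm --deltas '[0, 0.08, 0, 0, 0, 0, 0, 0]'

```text
time_s: 15.05
tool_pos: [0.5499, 0.1971, 0.0301]
tcp_rot: [2.03, 2.397, 0.0]
force: [3.0, -0.9, 6.1]
grip_width: 0.1
finger_force: 59.7
```

```bash
python3 -c "
from h import *
st()"
```

```text
t 15.05 stage x,y,z 0.5 -2.2 30.15 yaw 1.7359 F xyz 1.36 2.86 6.15 tool y.Y 1.0 grip 0.10007654796178068 [-0.102 -0.55   0.037]
```

Call:
move_arm --deltas '[0, 0, -0.06, 0, 0, 0, 0, 0]'

```text
time_s: 15.3
tool_pos: [0.5499, 0.1972, 0.0302]
tcp_rot: [2.031, 2.397, 0.001]
force: [5.5, 0.7, 1.4]
grip_width: 0.099
finger_force: 59.0
```

```bash
python3 -c "
from h import *
st()"
```

```text
t 15.3 stage x,y,z 0.48 -2.22 30.23 yaw 1.7357 F xyz 0.18 5.58 1.41 tool y.Y 1.0 grip 0.09878751603826487 [-0.037 -0.974  0.048]
```

Call:
move_arm --deltas '[0, 0.08, -0.03, 0, 0, 0, 0, 0]'

```text
time_s: 15.55
tool_pos: [0.5505, 0.1973, 0.0302]
tcp_rot: [2.031, 2.397, 0.0]
force: [5.2, 0.2, 0.6]
grip_width: 0.1
finger_force: 58.8
```

Call:
move_arm --deltas '[0, 0.08, -0.02, 0, 0, 0, 0, 0]'

```text
time_s: 15.8
tool_pos: [0.5511, 0.1975, 0.0303]
tcp_rot: [-2.031, -2.397, 0.0]
force: [5.7, -0.1, 0.2]
grip_width: 0.096
finger_force: 58.8
```

```bash
python3 -c "
from h import *
st()"
```

```text
t 15.8 stage x,y,z 0.38 -0.97 30.3 yaw 1.7357 F xyz 1.01 5.57 0.22 tool y.Y 1.0 grip 0.09642448881824663 [ 0.048 -1.081 -0.041]
```

Free sliding, so there is no fence contact yet. I'll continue.

Call:
move_arm --deltas '[0, 0.08, 0, 0, 0, 0, 0, 0]'

```text
time_s: 16.05
tool_pos: [0.5519, 0.1976, 0.0303]
tcp_rot: [-2.031, -2.397, 0.0]
force: [5.4, -0.0, -0.1]
grip_width: 0.101
finger_force: 58.8
```

Call:
move_arm --deltas '[0, 0.08, -0.01, 0, 0, 0, 0, 0]'

```text
time_s: 16.3
tool_pos: [0.5526, 0.1978, 0.0303]
tcp_rot: [-2.031, -2.397, 0.0]
force: [5.3, -0.6, -0.4]
grip_width: 0.101
finger_force: 58.8
```

```bash
python3 -c "
from h import *
st()"
```

```text
t 16.3 stage x,y,z 0.29 0.52 30.33 yaw 1.7357 F xyz 1.42 5.11 -0.41 tool y.Y 1.0 grip 0.10132466974795137 [ 0.098 -0.961  0.013]
```

Call:
move_arm --deltas '[0, 0.08, 0, 0, 0, 0, 0, 0]'

```text
time_s: 16.55
tool_pos: [0.5533, 0.198, 0.0303]
tcp_rot: [-2.031, -2.396, 0.0]
force: [4.9, 0.3, -0.9]
grip_width: 0.101
finger_force: 58.8
```

Call:
move_arm --deltas '[0, 0.08, 0, 0, 0, 0, 0, 0]'

```text
time_s: 16.8
tool_pos: [0.554, 0.1982, 0.0303]
tcp_rot: [-2.031, -2.396, 0.0]
force: [4.8, 0.9, -0.1]
grip_width: 0.101
finger_force: 58.8
```

```bash
python3 -c "
from h import *
st()"
```

```text
t 16.8 stage x,y,z 0.17 2.0 30.29 yaw 1.7357 F xyz -0.14 4.84 -0.14 tool y.Y 1.0 grip 0.10069933780968648 [ 0.197 -0.913 -0.004]
```

Call:
move_arm --deltas '[0, 0.08, 0, 0, 0, 0, 0, 0]'

```text
time_s: 17.05
tool_pos: [0.5548, 0.1984, 0.0304]
tcp_rot: [-2.03, -2.396, 0.0]
force: [4.6, 1.8, -0.3]
grip_width: 0.098
finger_force: 58.7
```

Call:
move_arm --deltas '[0, 0.08, 0, 0, 0, 0, 0, 0]'

```text
time_s: 17.3
tool_pos: [0.5552, 0.1984, 0.0304]
tcp_rot: [-2.03, -2.396, 0.001]
force: [2.7, 2.8, -1.3]
grip_width: 0.102
finger_force: 58.8
```

```bash
python3 -c "
from h import *
st()"
```

```text
t 17.3 stage x,y,z 0.1 3.26 30.39 yaw 1.7357 F xyz -2.34 3.16 -1.29 tool y.Y 1.0 grip 0.10205353960515344 [ 0.389 -0.603 -0.077]
```

Fy is dropping and the motion has shortened, so this looks like fence contact. I'll press down a little and ease on.

Call:
move_arm --deltas '[0, 0.06, 0.02, 0, 0, 0, 0, 0]'

```text
time_s: 17.55
tool_pos: [0.5554, 0.1985, 0.0302]
tcp_rot: [-2.03, -2.395, 0.003]
force: [-0.9, 2.7, 1.2]
grip_width: 0.1
finger_force: 59.1
```

```bash
python3 -c "
from h import *
st()"
```

```text
t 17.55 stage x,y,z 0.11 3.41 30.24 yaw 1.7357 F xyz -2.79 -0.48 1.17 tool y.Y 1.0 grip 0.10012198569515016 [ 0.394  0.183 -0.169]
```

Call:
move_arm --deltas '[0, 0, 0.05, 0, 0, 0, 0, 0, 0, 0, 0, 0]'

```text
time_s: 17.92
tool_pos: [0.5554, 0.1985, 0.0302]
tcp_rot: [-2.03, -2.396, 0.003]
force: [-3.7, 1.4, 5.1]
grip_width: 0.094
finger_force: 59.6
```

```bash
python3 -c "
from h import *
st()"
```

```text
t 17.925 stage x,y,z 0.11 3.42 30.21 yaw 1.7359 F xyz -2.0 -3.38 5.11 tool y.Y 1.0 grip 0.09383030649840003 [ 0.321  0.594 -0.15 ]
```

Call:
move_arm --deltas '[0, -0.06, 0, 0, 0, 0, 0, 0]'

```text
time_s: 18.18
tool_pos: [0.5554, 0.1984, 0.0302]
tcp_rot: [-2.03, -2.396, 0.001]
force: [-3.9, 3.4, 5.4]
grip_width: 0.096
finger_force: 59.6
```

Call:
move_arm --deltas '[0, 0, 0, 0, 0, 0, 0, 0, 0, 0, 0, 0, 0, 0, 0, 0]' --grip 3

```text
time_s: 18.68
tool_pos: [0.556, 0.1981, 0.0301]
tcp_rot: [2.031, 2.397, -0.0]
force: [0.5, -0.1, 0.2]
grip_width: 0.349
finger_force: 0.0
```

```bash
python3 -c "
from h import *
st()"
```

```text
t 18.675 stage x,y,z 0.59 3.99 30.08 yaw 1.7357 F xyz 0.19 0.44 0.18 tool y.Y 1.0 grip 0.34868834107589797 [0.033 0.005 0.   ]
```

Released with no load on the tool. I'll go up and look.

Call:
move_arm --deltas '[0, 0, -0.5, 0, 0, 0, -1.5, 0, 0, 0, -3, 0, 0, 0, -3, 0, 0, 0, -3, 0, 0, 0, -2, 0, 0, 0, 0, 0, 0, 0, 0, 0]'

```text
time_s: 19.68
tool_pos: [0.5556, 0.1982, 0.1599]
tcp_rot: [-2.031, -2.397, 0.001]
force: [0.5, 0.0, -0.5]
grip_width: 0.348
finger_force: 0.0
```

Run:
```python
from h import *
st()
p=camera_params("wrist");im=snapshot("wrist")[:,:,::-1].copy();np.save("w4.npy",p,allow_pickle=True)
cv2.imwrite("pics/w4f.png",im);cv2.imwrite("pics/w4.png",cv2.resize(im[80:280,200:440],None,fx=3,fy=3,interpolation=2))
```

```text
t 19.675 stage x,y,z 0.4 3.56 159.86 yaw 1.7358 F xyz 0.04 0.47 -0.55 tool y.Y 1.0 grip 0.3481040843605475 [-0.023 -0.018  0.017]
```

View pics/w4.png

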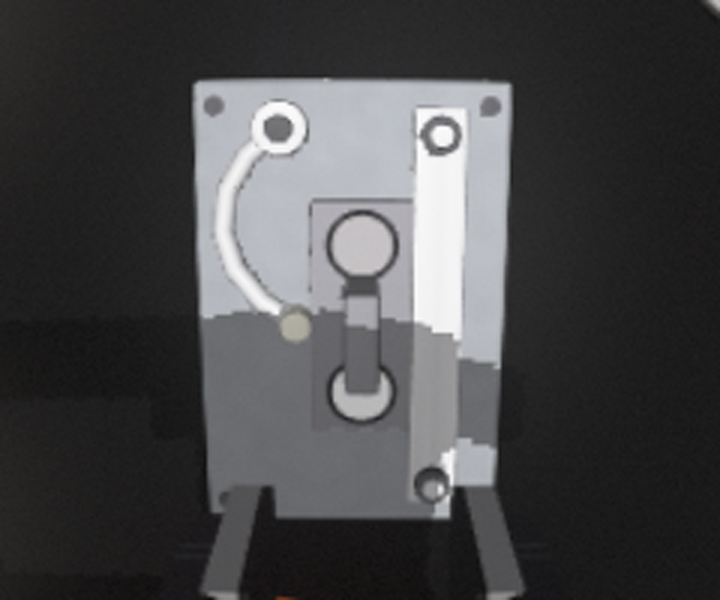

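The slide sits flush against the fence edge (column ~412) and the nose at (296,325) touches its other edge. Quick numeric check, then I'll hand in.

Run:
```python
from h import *
p=np.load("w4.npy",allow_pickle=True).item()
yaw=-1.408;X=np.array([np.cos(yaw),np.sin(yaw)]);Y=np.array([-X[1],X[0]]);o=np.array([.552,.198])
for n,u,z in[("slide win-",(362,246),.018),("slide win+",(361,391),.018),("nose",(296,325),.024),("pivot",(278,128),.022),("screw-",(440,135),.0225),("screw+",(432,485),.0225),("e1",(312,200),.018),("e2",(312,429),.018)]:
    w=fray(p,(200+u[0]/3,80+u[1]/3),z)[:2]-o;print(n,(w@X*1e3).round(1),(w@Y*1e3).round(1))
```

```text
slide win- -21.9 3.0
slide win+ 25.9 2.8
nose 2.0 -17.5
pivot -59.1 -22.3
screw- -57.0 26.4
screw+ 57.5 26.5
e1 -36.4 -12.4
e2 39.2 -13.4
```

```bash
python3 -c "
from plant import r
print(r.job_done())"
```

```text
the job is handed in; nothing more can be done
None
```

The slide is clipped flat against the fence, about 1 mm off centre along it and parallel to within about 0.01 rad in the last wrist view; the job was handed in at about 20 s, and no verdict was returned.

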